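# Open and hold a spring-return drain valve with its bayonet key

### The job

Take the key with the flat wing grip out of the wooden rack, push its cross-bar straight down through the slot of the drain valve until its flange is down against the valve's top, or nearly so, then turn it a quarter turn clockwise (seen from above) against the spring, up to its stop. The valve springs shut when let go, so finish while still gripping the key and holding it down in the valve at the stop. Leave the other two fittings and the round tin where they are.

Things in the scene. Friction and masses are not known exactly. Their poses are not given: they have to be found in the camera images.
- key: Steel key, loose, about 150 g, upright in a rack hole. Origin: centre of the underside of its round flange (52 mm across, 5 mm thick), z up. On the flange a flat upright wing to grip: 40 mm long (x), 12 mm thick (y), top 37 mm above the origin. Below, a round 10 mm stem and a cross-bar 36 mm long in line with the wing, 8 mm wide, 11 to 21 mm below the origin. Alike after a half turn.
- rack: Wooden block fixed to the bench, 78 mm (x) by 270 mm (y) by 34 mm high; origin at the centre of its underside. Three through holes, 43 mm across, at y = -90, 0 and +90 mm; the key and two other fittings, whose heads are a hexagon and a round knob, hang in them by their flanges on the block's top. Which is in which hole varies.
- valve: Drain valve fixed to the bench: aluminium block 76 mm square on a 100 mm square base plate, flat top 62 mm above the bench, gauge at +y and pipe elbow at +x, both below the top. Origin: centre of its underside. In the top a slot 44 mm long (x), 14 mm wide (bevelled to 20 mm at the top) through a 7 mm roof; below, a 56 mm square cavity where the bar can turn. Alike after a half turn.
- slot (a point): Centre of the slot, level with the valve's top face (62 mm above the bench); x runs along the slot.
- plunger (a joint): Sprung plunger under the slot, m: 0 up, grows when pressed down; 5 N to start, 11 N at 8 mm. The cross-bar meets it when the flange is 8 mm above the valve's top. At 4 mm or more the bar is clear of the roof and can turn; at 8 mm the flange meets the valve's top. Once turned, the roof keeps it from rising above 4 mm.
- rotor (a joint): Turning part of the plunger, rad: 0 at rest (in line with the slot), grows clockwise seen from above, stop at 1.4. Its jaws, 10.5 mm apart, take the 8 mm bar, so it lags the key by about 0.1 rad (0.2 when forced). A spring turns it back: 0.08 N m at rest, 0.22 N m at the stop.
- rotor_seat (a point): Centre of the rotor's floor, where the foot of the cross-bar sits; at rest 13 mm below the valve's top. It sinks and turns with the rotor; x runs along its jaws, z up.
- hex_plug: Steel fitting with a hexagonal head, 33 mm high over the flange's underside, and the same 52 mm flange, loose in the rack; origin at the centre of the flange's underside. To be left alone.
- round_plug: Steel fitting with a round 34 mm knob, 33 mm high over the flange's underside, and the same 52 mm flange, loose in the rack; origin at the centre of the flange's underside. To be left alone.
- tin: Closed round metal tin, standing, 64 mm across, 120 mm high, beyond the work; origin at the centre of its underside. To be left alone.

How it is judged:
By the outcome, as a careful person would: the job done as asked, in the order asked, and still so for the second after the job is handed in, while the arm keeps its last pose, push and grip.
It also fails if it takes over 42 s, if anything falls off the work surface, if the arm or the gripper's body presses on something with over 40 N, if the wrist force passes 120 N, or if a joint passes its speed limit or range.

### The arm

A 6-joint arm with a two-finger parallel gripper is mounted at the origin on the work surface. World frame = base frame: x ahead of the robot, y to its left, z up, the work surface at z = 0. Lengths are in m, angles in rad, forces in N, time in s.
With the tool pointing down it reaches from about 0.35 to 0.725 m from the base axis. Payload 4.3 kg.
Tool frame: the origin (TCP) lies midway between the tips of the shut fingers; the grasp point (between the pads) lies 19 mm behind it (bot.grasp_offset is the distance from the TCP to the grasp point, in m); z points along the fingers, y is the line along which they close (so a half turn about z gives the same grasp; the last joint's range is limited). The gripper opens to 85 mm and grips with 20 to 120 N. Pads are 22 mm wide; open, the fingers measure 114 mm over their backs; the gripper's body (76 mm by 85 mm) begins 54 mm behind the grasp point. The pads swing forward as they close: fully open they stand 13 mm farther back than shut.
Start: joints at [-1.356, 0.377, 0.081, 1.274, 0, 1.46], TCP at [0.184, -0.545, 0.231] pointing down, gripper open.
Joint ranges: [-2.72, 2.72], [-0.84, 1.66], [-1.02, 1.22], [-1.77, 2.12], [-1.37, 1.28], [-3.14, 3.14]. Speed limits (rad/s): [2.57, 2.57, 3.14, 3.14, 3.14, 3.14].

### API

Orientations are given as [roll, pitch, yaw] about the fixed x, y, z axes, in that order (R = Rz(yaw) Ry(pitch) Rx(roll)).
In Python, from plant import bot, viewer, sensors gives the robot as it stands (bot), with the cameras (viewer) and the readings (sensors).
- The arm moves only by the shell command python3 nudge.py 'ROWS' [OPENING] [FORCE]. ROWS is rows parted by semicolons, their numbers by spaces, 1 to 8 of them, each of 4 numbers: dx, dy, dz in m, then a turn about the tool's z in rad; each row shifts and turns the commanded pose from where the row before left it, along the tool's axes as they then stand; what a row does not reach is not made up. A row lasts 1/12 s, in which the tool goes at most 0.0417 m and 0.125 rad, less where a joint would pass 70% of its speed; a pose out of reach is approached as far as the arm can. OPENING is the finger opening in m, set as the command begins (- or left out keeps the last). The fingers move at their own pace and stop on an object; FORCE is the grip in N (left out, the last holds). Time passes only in rows, so rows that do not move let the fingers close. It prints the time, the measured TCP pose, the force, the opening and the grip force at its end.
- sensors.sense(): the state, without advancing time (a new reading comes with each control period).
- viewer.capture(name): name is "side" or "top"; returns the picture (384x512x3 uint8, red, green, blue); there is no depth.
- viewer.camera_model(name): a dict with "fov_y" (degrees; the focal length in pixels is half the picture's height over the tangent of half this angle, whatever the lens; pixels are square), "cx", "cy" (the principal point, pixels), "k1" (the pictures are not rectified: a ray, as slopes to the right and down, at radius r is drawn at 1 + k1 r^2 times it, then the intrinsics apply), "extrinsics" (4x4, takes a point from world to camera coordinates). Camera axes: x right, y up, looking along -z (the intrinsics and any distortion apply to the point x, -y, -z); pixel columns grow to the right and rows downward; lengths in m; the calibration is good to about 2 mm. A picture is of the moment at which its call begins. camera_model takes no time and is no camera call.
- bot.sign_off(): hands the job in; it is judged then, once.
The state is a dict: "clock": time; "joint_positions": joint angles; "qd": joint speeds; "tau": joint torques, N m; "tcp_pos": TCP position; "tool_rot": TCP orientation; "ft_force": force on the tool from outside, world axes, zero at the start; "wrist_torque": the same for the moment, N m; "grip_width": finger opening in m; "grip_force": force on a finger pad.
Only numpy, scipy, OpenCV 4.12 (cv2) and the standard library are available. Lean on these libraries where they do the work, as an engineer would, in place of code of your own. Each camera call takes 0.05 s, during which the arm holds its last target. There are 200 camera calls.

## Working session

There is one attempt and no reset: what is moved stays moved. The work goes in short steps, Python scripts to look and compute and a shell command to move; the robot and the scene stay as the last step left them, time stands still between calls to the robot, and variables do not carry over. Pictures are saved under pics/ and viewed, at most 10 in all, crops included, and the job is handed in when it is done.

```bash
ls; mkdir -p pics; python3 - <<'E'
from plant import bot, viewer, sensors
import cv2
for n in("top","side"):
    cv2.imwrite(f"pics/{n}0.png",cv2.resize(viewer.capture(n)[:,:,::-1],(800,600),interpolation=cv2.INTER_CUBIC)); print(n,viewer.camera_model(n))
s=sensors.sense();print({k:s[k] for k in("clock","tcp_pos","tool_rot","ft_force","grip_width")})
E
```

```text
nudge.py
pics
plant.py
top {'fov_y': 54.61323226132345, 'cx': 254.7136693934262, 'cy': 188.7213254272419, 'k1': 0.022710385610017834, 'extrinsics': array([[ 0.01687114, -0.99978372, -0.01216031, -0.02555067],
       [ 0.9952874 ,  0.01563127,  0.09570089, -0.61828331],
       [-0.09549012, -0.01371759,  0.99533586, -0.83574512],
       [ 0.        ,  0.        ,  0.        ,  1.        ]])}
side {'fov_y': 43.63175680123463, 'cx': 261.4264703329135, 'cy': 189.15768775353018, 'k1': -0.11071822207190488, 'extrinsics': array([[-0.95688428, -0.28986048, -0.01879859,  0.55689421],
       [ 0.19143579, -0.67799278,  0.70970285, -0.15815556],
       [-0.21846011,  0.67550477,  0.7042503 , -0.87035945],
       [ 0.        ,  0.        ,  0.        ,  1.        ]])}
{'clock': 0.1, 'tcp_pos': array([ 0.18336156, -0.54435849,  0.2304553 ]), 'tool_rot': array([-3.13977597e+00, -1.94915586e-04,  3.24771178e-01]), 'ft_force': array([-0.13174248, -1.14499498,  0.99355639]), 'grip_width': 0.08546634293556273}
```

View pics/top0.png

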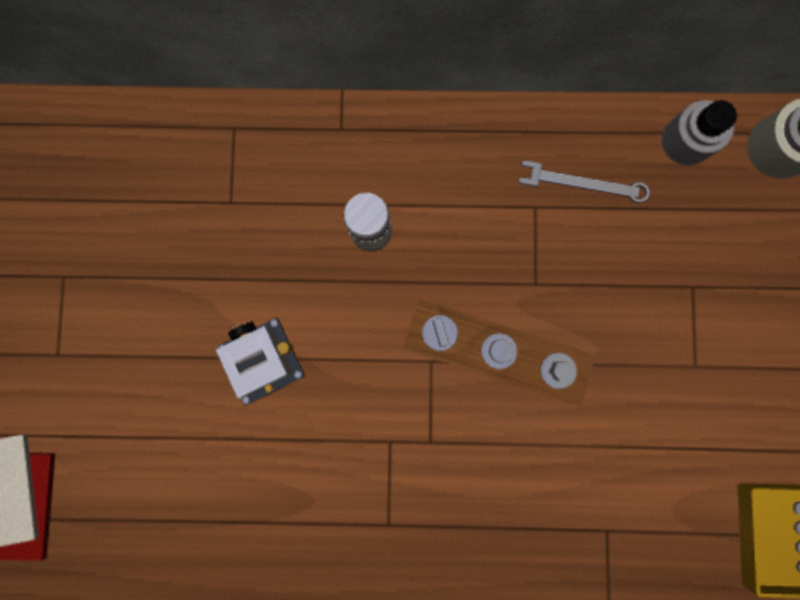

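View pics/side0.png

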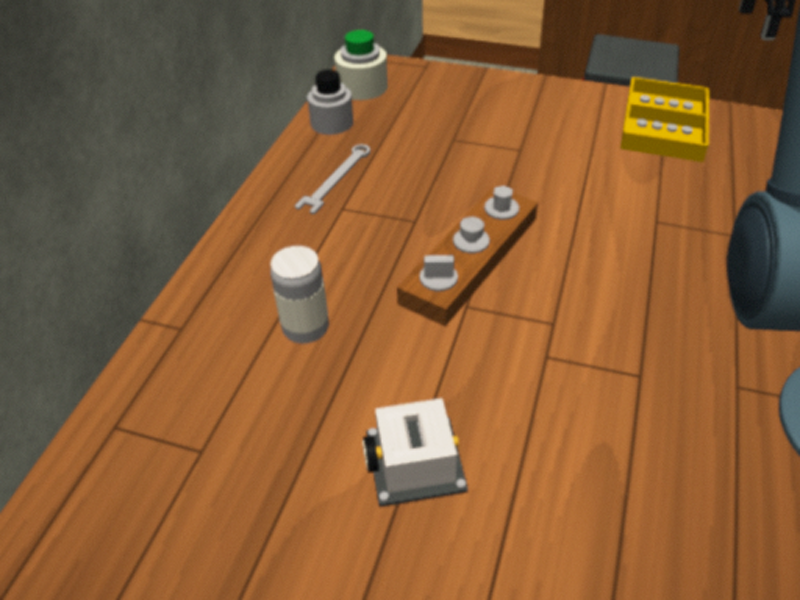

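```bash
python3 - <<'E'
from plant import bot, viewer, sensors
import cv2,numpy as np
T=viewer.capture("top")[:,:,::-1];S=viewer.capture("side")[:,:,::-1]
def c(I,x,y):return cv2.resize(I[y:y+48,x:x+64],(384,288),interpolation=cv2.INTER_CUBIC)
cv2.imwrite("pics/crop1.png",np.vstack([np.hstack([c(T,250,189),c(T,130,205)]),np.hstack([c(S,248,150),c(S,236,253)])]))
E
```

```text
(no output)
```

View pics/crop1.png

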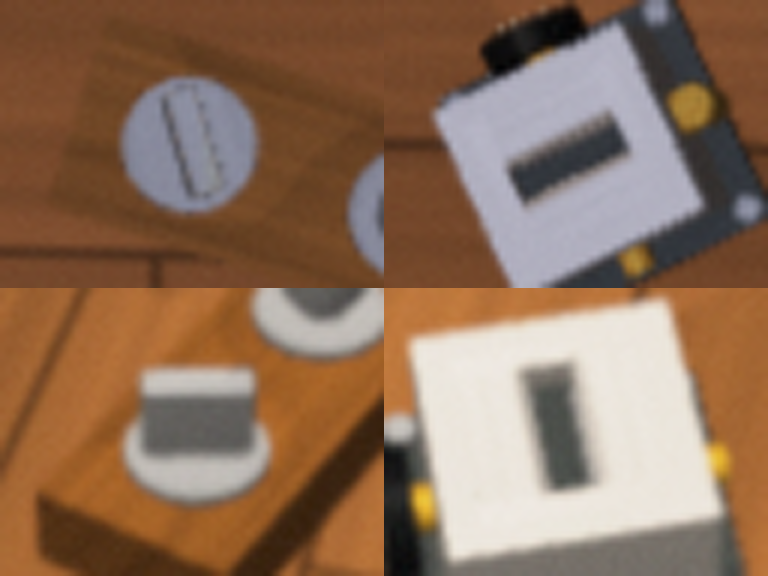

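The key (wing) is in the rack's leftmost hole: top crop flange centre (190,145), wing ends (177,90)-(207,195). The slot centre is at about (185,160) in its top crop, and the side crops agree.

```bash
cat > h.py <<'E'
from plant import bot, viewer, sensors
import numpy as np
from scipy.optimize import least_squares
def proj(n,P):
    m=viewer.camera_model(n);P=np.atleast_2d(P);E=m["extrinsics"];c=P@E[:3,:3].T+E[:3,3]
    f=192/np.tan(np.radians(m["fov_y"]/2));s=np.c_[c[:,0],-c[:,1]]/-c[:,2:]
    s=s*(1+m["k1"]*(s**2).sum(1,keepdims=True));return s*f+[m["cx"],m["cy"]]
def fit(obs,x0):  # obs: (cam, local xyz, px); solve x,y,yaw
    def w(p,l):
        c,s=np.cos(p[2]),np.sin(p[2]);return [p[0]+c*l[0]-s*l[1],p[1]+s*l[0]+c*l[1],l[2]]
    r=least_squares(lambda p:np.concatenate([(proj(n,w(p,l))[0]-u) for n,l,u in obs]),x0);return r.x,r.fun.reshape(-1,2).round(1)
def cr(u,v,x0,y0):return np.array([(u+.5)/6-.5+x0,(v+.5)/6-.5+y0])
E
cat > m.py <<'E'
from h import *
t=lambda l,u,v:("top",l,cr(u,v,250,189)); s=lambda l,u,v:("side",l,cr(u,v-288,248,150))
kt=[t((0,0,.039),190,145),t((.02,0,.071),177,90),t((-.02,0,.071),207,195)]
ks=[s((.02,.006,.071),142,370),s((.02,-.006,.071),142,395),s((-.02,.006,.071),255,370),s((-.02,-.006,.071),255,395)]
for flip in (1,):
    for o in(kt,ks):
        print("key",*fit(o,[.5,-.07,0.2]))
# side assignments may be wrong; also points for centre only
print("key side ctr",*fit([s((0,0,.071),198.5,382)],[.5,-.07,0]))
t=lambda l,u,v:("top",l,cr(u-384,v,130,205)); s=lambda l,u,v:("side",l,cr(u-384,v-288,236,253))
h=.038
# gauge at +y: picture up-left => world +x ; pipe elbow +x: picture right => world -y
vt=[t((-h,h,.062),433,114),t((h,h,.062),617,22),t((h,-h,.062),705,207),t((0,0,.062),569,159),t((.022,0,.062),618.5,135),t((-.022,0,.062),519,183)]
vs=[s((-h,h,.062),450,562),s((h,h,.062),410,340),s((h,-h,.062),668,300),s((-h,-h,.062),723,517)]
for o in(vt,vs):
    print("valve",*fit(o,[.48,.1,-1.5]))
E
python3 m.py
```

```text
key [ 0.56348301 -0.07635628  0.28863158] [[-0.3  0. ]
 [ 0.2 -0. ]
 [ 0.2  0. ]]
key [ 0.56120456 -0.07338896  0.27258647] [[-0.3  4. ]
 [-0.2 -4.1]
 [ 0.3  4. ]
 [ 0.2 -4.1]]
key side ctr [ 0.56122462 -0.07349084  0.        ] [[-0.  0.]]
valve [ 0.51763488  0.19171346 -1.09292542] [[-0.1 -0.1]
 [ 0.2 -0.1]
 [ 0.1 -0.1]
 [-0.1  0.1]
 [ 0.7 -0.3]
 [-0.7  0.6]]
valve [ 0.51532773  0.19307184 -1.10255435] [[ 0.  -0.1]
 [ 0.  -0. ]
 [-0.1  0.1]
 [ 0.1  0. ]]
```

```bash
R='0 0 0 -0.125;0 0 0 -0.125;0 0 0 -0.125;0 0 0 -0.125;0 0 0 -0.125;0 0 0 -0.125;0 0 0 -0.125;0 0 0 -0.125'; python3 nudge.py '0 0 0 -0.125;0 0 0 -0.125;0 0 0 -0.125;0 0 0 -0.125;0 0 0 -0.125;0 0 0 -0.125;0 0 0 -0.125;0 0 0 -0.125' 0.045 60
python3 nudge.py '0 0 0 -0.125;0 0 0 -0.125;0 0 0 -0.125;0 0 0 -0.125;0 0 0 -0.125;0 0 0 -0.125;0 0 0 -0.125;0 0 0 -0.125'
python3 nudge.py '0 0 0 -0.125;0 0 0 -0.125;0 0 0 -0.125;0 0 0 -0.125;0 0 0 -0.125;0 0 0 -0.125;0 0 0 -0.125;0 0 0 -0.125'
python3 nudge.py '0 0 0 -0.1;0 0 0 0'
cat > go.py <<'E'
import sys
from h import *
from scipy.spatial.transform import Rotation as R
s=sensors.sense();tx=[float(a) for a in sys.argv[1:5]]
r=R.from_euler("xyz",s["tool_rot"]);d=r.inv().apply(np.array(tx[:3])-s["tcp_pos"])
a=-(tx[3]-s["tool_rot"][2]);a=(a+np.pi)%(2*np.pi)-np.pi
print("tool d",d.round(4),"turn",round(a,4),"rpy",np.round(s["tool_rot"],4),"q",np.round(s["joint_positions"],3),"F",np.round(s["ft_force"],1),s["clock"])
E
python3 go.py .5623 -.0749 .13 -2.86
```

```text
clock: 0.87
tcp_pos: [0.1835, -0.5448, 0.231]
tool_rot: [-3.141, -0.0, 1.331]
ft_force: [0.4, 0.0, -0.3]
grip_width: 0.0451
grip_force: 0.0
clock: 1.53
tcp_pos: [0.1834, -0.5448, 0.231]
tool_rot: [3.141, -0.0, 2.331]
ft_force: [-0.4, -0.3, 0.1]
grip_width: 0.0449
grip_force: 0.0
clock: 2.2
tcp_pos: [0.1835, -0.5448, 0.2311]
tool_rot: [3.141, -0.0, -2.952]
ft_force: [-0.6, -0.1, -0.8]
grip_width: 0.045
grip_force: 0.0
clock: 2.37
tcp_pos: [0.1835, -0.5447, 0.2311]
tool_rot: [3.141, 0.0, -2.857]
ft_force: [0.5, -0.6, 0.2]
grip_width: 0.0449
grip_force: 0.0
tool d [-0.4955  0.3445  0.1013] turn 0.0031 rpy [ 3.1411e+00  1.0000e-04 -2.8569e+00] q [-1.356  0.377  0.081  1.274  0.    -1.641] F [ 0.5 -0.6  0.2] 2.3667
```

```bash
python3 nudge.py '-.031 .0215 .003 0;-.031 .0215 .003 0;-.031 .0215 .003 0;-.031 .0215 .003 0;-.031 .0215 .003 0;-.031 .0215 .003 0;-.031 .0215 .003 0;-.031 .0215 .003 0' >/dev/null
python3 nudge.py '-.031 .0215 .003 0;-.031 .0215 .003 0;-.031 .0215 .003 0;-.031 .0215 .003 0;-.031 .0215 .003 0;-.031 .0215 .003 0;-.031 .0215 .003 0;-.031 .0215 .003 0'
python3 nudge.py '0 0 .02 0;0 0 .02 0;0 0 0 0'
python3 go.py .5623 -.0749 .09 -2.86
python3 - <<'E'
from h import *
import cv2
T=viewer.capture("top");S=viewer.capture("side")
c=lambda I,x,y:cv2.resize(I[y:y+120,x:x+100,::-1],(400,480),interpolation=cv2.INTER_CUBIC)
cv2.imwrite("pics/a.png",np.hstack([c(T,230,150),c(S,230,90)]))
E
```

```text
clock: 3.7
tcp_pos: [0.5645, -0.0743, 0.1831]
tool_rot: [-3.141, -0.0, -2.861]
ft_force: [-0.2, -1.2, -0.2]
grip_width: 0.045
grip_force: 0.0
clock: 3.95
tcp_pos: [0.5613, -0.0746, 0.1393]
tool_rot: [3.138, -0.006, -2.859]
ft_force: [-1.8, -0.6, 0.4]
grip_width: 0.0451
grip_force: 0.0
tool d [-0.0012 -0.0008  0.0493] turn 0.0008 rpy [ 3.1383 -0.006  -2.8592] q [-0.244  0.407 -0.116  1.054 -0.    -0.526] F [-1.8 -0.6  0.4] 3.95
```

View pics/a.png

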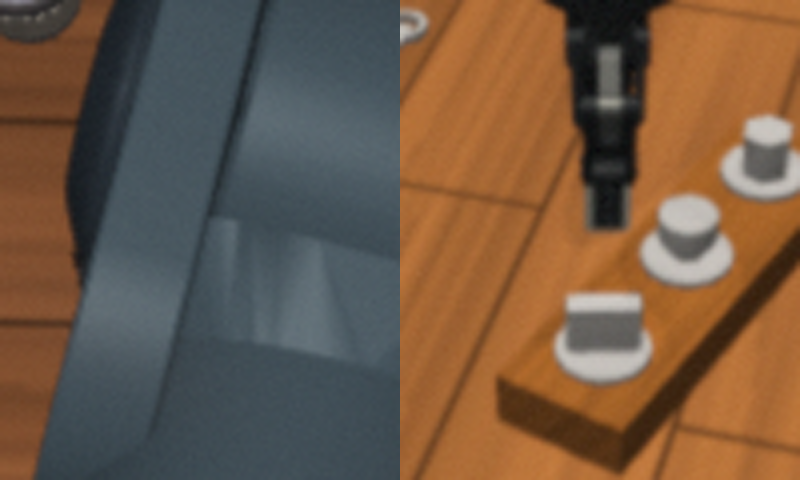

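The side view shows the fingers edge-on, at (607,230), directly above the wing at (604,300) and aligned with it. I'll descend and grip.

```bash
python3 nudge.py '-.001 -.001 .03 0;0 0 .03 0;0 0 .02 0;0 0 .01 0;0 0 .006 0;0 0 0 0'; python3 go.py .5623 -.0749 .0425 -2.86
```

```text
clock: 4.55
tcp_pos: [0.5648, -0.0772, 0.0474]
tool_rot: [-3.142, -0.0, -2.86]
ft_force: [-0.4, 0.4, 0.4]
grip_width: 0.0449
grip_force: 0.0
tool d [0.0018 0.0029 0.0049] turn 0.0004 rpy [-3.1416e+00 -2.0000e-04 -2.8596e+00] q [-0.247  0.488 -0.248  0.836 -0.    -0.529] F [-0.4  0.4  0.4] 4.55
```

```bash
python3 nudge.py '.0018 .003 .0049 0;0 0 0 0;0 0 0 0'; python3 go.py .5623 -.0749 .0425 -2.86; python3 nudge.py '0 0 0 0;0 0 0 0;0 0 0 0;0 0 0 0;0 0 0 0;0 0 0 0' 0 60; python3 go.py .5623 -.0749 .0425 -2.86;
```

```text
clock: 4.8
tcp_pos: [0.5629, -0.0744, 0.0434]
tool_rot: [-3.141, 0.001, -2.858]
ft_force: [-0.1, 1.0, -0.0]
grip_width: 0.0452
grip_force: 0.0
tool d [ 0.0007 -0.0003  0.0009] turn 0.0017 rpy [-3.1407e+00  1.3000e-03 -2.8583e+00] q [-0.243  0.487 -0.261  0.821 -0.    -0.526] F [-0.1  1.  -0. ] 4.8
clock: 5.3
tcp_pos: [0.563, -0.0747, 0.0432]
tool_rot: [-3.141, 0.001, -2.858]
ft_force: [-0.8, 0.3, 4.8]
grip_width: 0.0112
grip_force: 59.4
tool d [ 0.0008 -0.      0.0007] turn 0.0015 rpy [-3.1406e+00  1.3000e-03 -2.8585e+00] q [-0.243  0.487 -0.261  0.821 -0.    -0.527] F [-0.8  0.3  4.8] 5.3
```

```bash
python3 nudge.py '0 0 -.01 0;0 0 -.02 0;0 0 -.03 0;0 0 -.03 0;0 0 -.025 0;0 0 0 0' 0 100; python3 go.py .517 .1925 .1583 2.045; 
```

```text
clock: 5.8
tcp_pos: [0.5652, -0.075, 0.1631]
tool_rot: [-3.137, 0.007, -2.858]
ft_force: [1.6, 0.2, -1.0]
grip_width: 0.0104
grip_force: 97.7
tool d [-0.0285  0.2703  0.0039] turn 1.38 rpy [-3.1375  0.0073 -2.8582] q [-0.243  0.387 -0.083  1.092  0.    -0.527] F [ 1.6  0.2 -1. ] 5.8
```

```bash
python3 nudge.py '-.004 .036 0 0;-.004 .036 0 0;-.004 .036 0 0;-.004 .036 0 0;-.004 .036 0 0;-.004 .036 0 0;-.004 .036 0 0;0 .018 0 0' >/dev/null
python3 nudge.py '0 0 0 -.125;0 0 0 -.125;0 0 0 -.125;0 0 0 -.125;0 0 0 -.125;0 0 0 -.125;0 0 0 -.125' >/dev/null
python3 nudge.py '0 0 0 -.125;0 0 0 -.125;0 0 0 -.125;0 0 0 -.125;0 0 0 -.125;0 0 0 -.125;0 0 0 -.125;0 0 0 0'
python3 nudge.py '0 0 .02 -.012;0 0 .02 0;0 0 .01 0;0 0 0 0;0 0 0 0' >/dev/null; python3 go.py .517 .1925 .108 -1.097
```

```text
clock: 7.72
tcp_pos: [0.5127, 0.1925, 0.1563]
tool_rot: [3.139, 0.001, -1.106]
ft_force: [0.6, -1.2, -1.5]
grip_width: 0.0103
grip_force: 98.0
tool d [ 0.0019 -0.0038 -0.0013] turn -0.0007 rpy [ 3.1392e+00  5.0000e-04 -1.0977e+00] q [ 0.243  0.393 -0.228  0.952 -0.    -1.801] F [-0.3  0.2 -1.5] 8.1333
```

```bash
python3 nudge.py '.0019 -.0038 0 0;0 0 0 0;0 0 0 0' >/dev/null; python3 go.py .517 .1925 .108 -1.097
python3 - <<'E'
from h import *
import cv2
T=viewer.capture("top");S=viewer.capture("side")
c=lambda I,x,y:cv2.resize(I[y:y+80,x:x+64,::-1],(400,500),interpolation=cv2.INTER_CUBIC)
cv2.imwrite("pics/b.png",np.hstack([c(T,130,190),c(S,236,225)]))
E
```

```text
tool d [-0.0006  0.0023  0.0005] turn 0.0001 rpy [-3.1392e+00 -7.0000e-04 -1.0969e+00] q [ 0.241  0.399 -0.213  0.956 -0.    -1.803] F [ 0.2  0.2 -2.1] 8.3833
```

View pics/b.png

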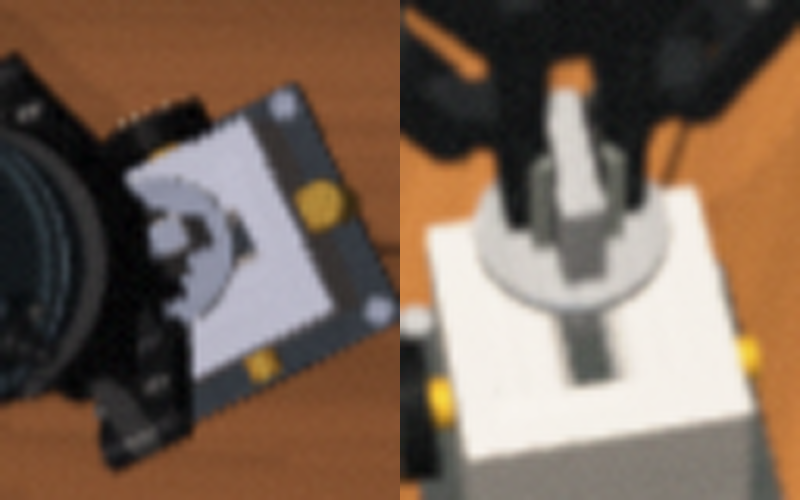

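Side view: the flange spans columns 476–670 with its lower rim at row 312. The wing lies over the slot's line, and the near end of the slot is visible at (595,380). I'll fit the key's pose from this.

```bash
cat > k.py <<'E'
from h import *
s=sensors.sense();tc=s["tcp_pos"];y=s["tool_rot"][2];print(tc,y)
C=lambda u,v:np.array([(u-400+.5)/6.25-.5+236,(v+.5)/6.25-.5+225])
a=np.linspace(0,2*np.pi,181)
def rim(p):
    q=np.vstack([proj("side",np.c_[p[0]+.026*np.cos(a),p[1]+.026*np.sin(a),0*a+p[2]+h]) for h in(0,.005)])
    return q[:,0].min(),q[:,0].max(),q[:,1].max()
e=np.array([np.cos(y),np.sin(y)]);n=np.array([-e[1],e[0]])
def pt(p,l):return proj("side",[*(p[:2]+l[0]*e+l[1]*n),p[2]+l[2]])[0]
obs=[((-.02,.006,.037),(556,215)),((-.02,-.006,.037),(604,206)),((-.02,.006,.005),(564,284)),((-.02,-.006,.005),(606,272))]
# choose end nearest camera
for sg in(1,-1):
    o=[((sg*l[0],sg*l[1],l[2]),u) for l,u in obs]
    def f(p):
        r=rim(p);m=[r[0]-C(476,0)[0],r[1]-C(670,0)[0],r[2]-C(0,312)[1]]
        return np.concatenate([m]+[pt(p,l)-C(*u) for l,u in o])
    r=least_squares(f,[tc[0],tc[1],.098]);print(sg,r.x,r.cost,r.fun.round(1))
    f2=lambda p:f(p)[:3]
    print(least_squares(f2,[tc[0],tc[1],.098]).x)
E
python3 k.py
```

```text
[0.51864277 0.19288193 0.10815644] -1.0966273231694281
1 [0.52550148 0.17280638 0.07107427] 0.9359443761007676 [-0.1 -0.6 -0.1  0.6 -0.5  0.2 -0.2 -0.3  0.   0.1  0.8]
[0.52250049 0.18018052 0.08193202]
-1 [ 0.61790576 -0.12980504 -0.40529082] 140.19093159756002 [ 8.4 -4.6  5.2  5.3 -0.3 -6.5  1.8  4.1 -4.7 -6.7 -2.1]
[0.52250049 0.18018052 0.08193202]
```

```bash
cat >> k.py <<'E'
print("fixed z")
o=obs
def f(p):
    p=np.r_[p,Z];r=rim(p);m=[r[0]-C(476,0)[0],r[1]-C(670,0)[0],r[2]-C(0,312)[1]]
    return np.concatenate([m]+[pt(p,l)-C(*u) for l,u in o])
for Z in(.096,.099):
    r=least_squares(f,tc[:2]);p=r.x;print(Z,p,r.fun.round(1));d=p-np.array([.5153,.1931]);print("key-slot in key axes",d@e,d@n, "tcp-key",(tc[:2]-p))
E
python3 k.py|sed -n '/fixed/,$p'
```

```text
fixed z
0.096 [0.51995765 0.19012362] [-0.7 -0.1  0.2  0.5 -0.8  0.4 -0.5 -0.4  0.2  0.2  0.9]
key-slot in key axes 0.004774686363139962 0.002784772959559547 tcp-key [-0.00131488  0.00275831]
0.099 [0.51929043 0.19220786] [-0.8  0.   0.2  0.5 -0.8  0.4 -0.6 -0.4  0.2  0.2  1. ]
key-slot in key axes 0.0026157395927995293 0.003142824785006679 tcp-key [-0.00064766  0.00067407]
```

```bash
python3 nudge.py '-.002 .0024 0 0;0 0 0 0;0 0 .008 0;0 0 .004 0;0 0 0 0;0 0 0 0'; python3 nudge.py '0 0 .004 0;0 0 .004 0;0 0 .003 0;0 0 0 0;0 0 0 0;0 0 0 0'; python3 go.py .5156 .1936 .0715 -1.097
```

```text
clock: 8.98
tcp_pos: [0.5143, 0.1932, 0.0946]
tool_rot: [3.14, 0.0, -1.096]
ft_force: [0.2, 0.3, -2.4]
grip_width: 0.0106
grip_force: 98.1
clock: 9.48
tcp_pos: [0.515, 0.1934, 0.0844]
tool_rot: [-3.142, -0.0, -1.096]
ft_force: [-0.6, 0.2, -1.7]
grip_width: 0.01
grip_force: 98.1
tool d [ 0.0001 -0.0006  0.0129] turn 0.0006 rpy [-3.1416e+00 -1.0000e-04 -1.0964e+00] q [ 0.244  0.416 -0.257  0.898 -0.    -1.801] F [-0.6  0.2 -1.7] 9.4833
```

It's in the slot with no contact force, so I'll continue down onto the plunger.

```bash
python3 nudge.py '0 0 .003 0;0 0 .003 0;0 0 .002 0;0 0 0 0;0 0 0 0'; python3 nudge.py '0 0 .002 0;0 0 .0015 0;0 0 .001 0;0 0 0 0;0 0 0 0;0 0 0 0'; python3 go.py .5156 .1936 .0715 -1.097
```

```text
clock: 9.9
tcp_pos: [0.5155, 0.1935, 0.0769]
tool_rot: [-3.14, -0.0, -1.096]
ft_force: [-0.2, -0.1, 4.4]
grip_width: 0.0101
grip_force: 98.9
clock: 10.4
tcp_pos: [0.5155, 0.1935, 0.0728]
tool_rot: [-3.14, -0.0, -1.096]
ft_force: [-1.5, -0.1, 7.2]
grip_width: 0.0099
grip_force: 99.2
tool d [ 0.     -0.0001  0.0013] turn 0.0007 rpy [-3.1403e+00 -5.0000e-04 -1.0963e+00] q [ 0.244  0.426 -0.273  0.87  -0.    -1.801] F [-1.5 -0.1  7.2] 10.4
```

```bash
python3 nudge.py '0 0 .001 0;0 0 .001 0;0 0 0 0;0 0 0 0'; python3 nudge.py '0 0 .0007 0;0 0 0 0;0 0 0 0'; python3 go.py .5156 .1936 .0715 -1.097
```

```text
clock: 10.73
tcp_pos: [0.5155, 0.1935, 0.0713]
tool_rot: [-3.14, -0.001, -1.096]
ft_force: [-2.6, -0.9, 10.0]
grip_width: 0.0104
grip_force: 100.1
clock: 10.98
tcp_pos: [0.5155, 0.1935, 0.0712]
tool_rot: [-3.14, -0.001, -1.096]
ft_force: [-3.6, -0.5, 15.0]
grip_width: 0.0107
grip_force: 100.6
tool d [-0.     -0.0001 -0.0003] turn 0.0006 rpy [-3.1397e+00 -7.0000e-04 -1.0964e+00] q [ 0.244  0.428 -0.276  0.865 -0.    -1.801] F [-3.6 -0.5 15. ] 10.9833
```

Force jumps from 10 N to 15 N, so the flange is seated. Now I'll turn clockwise, which is positive tool z.

```bash
python3 nudge.py '0 0 0 .08;0 0 0 .08;0 0 0 .08;0 0 0 .08;0 0 0 .08;0 0 0 .08;0 0 0 0'; python3 -c "
from plant import bot, viewer, sensors;print(sensors.sense()['wrist_torque'])"; python3 nudge.py '0 0 0 .08;0 0 0 .08;0 0 0 .08;0 0 0 .08;0 0 0 .08;0 0 0 .08;0 0 0 0';python3 -c "
from plant import bot, viewer, sensors;print(sensors.sense()['wrist_torque'])"
```

```text
clock: 11.57
tcp_pos: [0.5165, 0.1937, 0.0712]
tool_rot: [-3.138, 0.001, -1.579]
ft_force: [-1.7, -1.0, 12.2]
grip_width: 0.0102
grip_force: 100.1
[-0.20358528  0.45885914  0.13023361]
clock: 12.15
tcp_pos: [0.5172, 0.1936, 0.0713]
tool_rot: [-3.137, 0.002, -2.059]
ft_force: [0.4, -1.8, 11.4]
grip_width: 0.0106
grip_force: 99.9
[-0.32205546  0.08697104  0.15882561]
```

```bash
python3 nudge.py '0 0 0 .08;0 0 0 .08;0 0 0 .08;0 0 0 .08;0 0 0 .08;0 0 0 .05;0 0 0 0';python3 -c "
from plant import bot, viewer, sensors;print(sensors.sense()['wrist_torque'])"; python3 nudge.py '0 0 0.0003 .05;0 0 0 0;0 0 0 0';python3 -c "
from plant import bot, viewer, sensors;print(sensors.sense()['wrist_torque'])"
```

```text
clock: 12.73
tcp_pos: [0.5179, 0.1931, 0.0714]
tool_rot: [-3.137, 0.004, -2.508]
ft_force: [1.7, -2.8, 9.6]
grip_width: 0.0102
grip_force: 99.8
[-0.56759978 -0.1727155   0.18515821]
clock: 12.98
tcp_pos: [0.518, 0.1931, 0.0713]
tool_rot: [-3.137, 0.005, -2.557]
ft_force: [0.6, -2.4, 12.0]
grip_width: 0.0101
grip_force: 100.1
[-0.6600634  -0.07952969  0.1977972 ]
```

```bash
python3 nudge.py '0 0 0.0003 .04;0 0 0 .03;0 0 0 0;0 0 0 0';python3 -c "
from plant import bot, viewer, sensors;print(sensors.sense()['wrist_torque'])"; python3 nudge.py '0 0 0 .03;0 0 0 .03;0 0 0 0;0 0 0 0';python3 -c "
from plant import bot, viewer, sensors;print(sensors.sense()['wrist_torque'])"
```

```text
clock: 13.32
tcp_pos: [0.518, 0.193, 0.0713]
tool_rot: [-3.137, 0.005, -2.626]
ft_force: [0.4, -2.7, 13.7]
grip_width: 0.0107
grip_force: 100.4
[-0.73727795  0.04945946  0.26847057]
clock: 13.65
tcp_pos: [0.5181, 0.1929, 0.0713]
tool_rot: [-3.137, 0.005, -2.685]
ft_force: [0.0, -3.8, 13.9]
grip_width: 0.0103
grip_force: 100.7
[-0.82897052  0.0938126   0.83188182]
```

Torque jumps to 0.83 N m after a 1.59 rad turn, which means it's at the stop. One check before handing in.

```bash
python3 nudge.py '0 0 0 0;0 0 0 0;0 0 0 0;0 0 0 0;0 0 0 0;0 0 0 0'; python3 - <<'E'
from h import *
import cv2
print(sensors.sense()["wrist_torque"])
T=viewer.capture("top");S=viewer.capture("side")
c=lambda I,x,y,w,h:cv2.resize(I[y:y+h,x:x+w,::-1],(400,500),interpolation=cv2.INTER_CUBIC)
cv2.imwrite("pics/c.png",np.hstack([c(T,110,100,200,250),c(S,236,235,64,80)]))
E
```

```text
clock: 14.15
tcp_pos: [0.5181, 0.1929, 0.0713]
tool_rot: [-3.137, 0.005, -2.685]
ft_force: [1.0, -4.0, 13.8]
grip_width: 0.0105
grip_force: 100.7
[-0.79014678  0.05054799  0.79368013]
```

View pics/c.png

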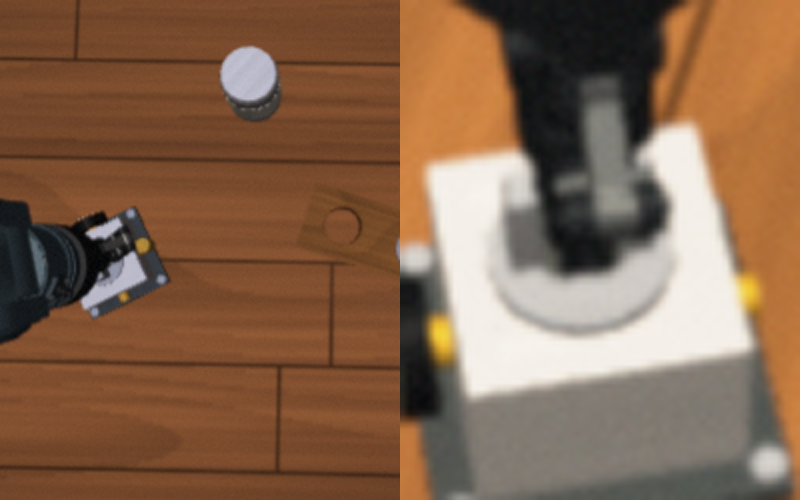

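The side view shows the flange flat on the valve's top, centred at about (583,260), with the wing turned a quarter turn and still gripped. The top view shows the tin in place at (249,75) and the key's hole empty at (343,225).

```bash
python3 -c "
from plant import bot, viewer, sensors;print(bot.sign_off())"
```

```text
the job is handed in; nothing more can be done
None
```

The key is through the valve slot with its flange seated, turned clockwise about 1.59 rad to the stop, and was still gripped and held down when I handed in at about 14 s; the tin looked undisturbed, and I never touched the other two fittings.

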